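# Open the stopper hopper with a pry blade after closing the press guard

## Robot

A 6-joint arm with a two-finger parallel gripper is mounted at the origin on the work surface. World frame = base frame: x ahead of the robot, y to its left, z up, the work surface at z = 0. Lengths are in m, angles in rad, forces in N, time in s.
With the tool pointing down it reaches from about 0.35 to 0.775 m from the base axis. Payload 7.3 kg.
Tool frame: the origin (TCP) lies between the finger pads; the fingertips stand 25 mm ahead of it and the grasp point (between the pads) lies 6 mm ahead of it; y points along the fingers, z is the direction in which the jaws open and shut, and the axes are right-handed (so a half turn about y gives the same grasp; the last joint's range is limited). The gripper opens to 92 mm and grips with 3 to 60 N. Pads are 19 mm wide; open, the fingers measure 130 mm over their backs; the gripper's body (75 mm by 190 mm) begins 47 mm behind the grasp point.
Start: joints at [1.043, 0.342, 1.524, -0, 1.275, -0.146], TCP at [0.196, 0.487, 0.252] pointing down, gripper open.
Joint ranges: [-2.53, 2.53], [-0.77, 2.02], [0.04, 2.7], [-1, 4.14], [0.28, 2.66], [-3.11, 3.11]. Speed limits (rad/s): [2.57, 2.57, 3.14, 3.14, 3.14, 3.14].

## Interface

Orientations are given as [roll, pitch, yaw] about the fixed x, y, z axes, in that order (R = Rz(yaw) Ry(pitch) Rx(roll)).
In Python, from cell import sensors, read_camera, hand_in gives the robot as it stands. The module is installed in compiled form; this text tells all that it offers.
- The arm moves only by the tool send_rows, never from a script. Its argument "motion" is a list that holds one entry, the list of rows, each a list of 4 numbers: the shift along the tool's x, y, z in m, then the turn about the tool's y in degrees. In form: [[[tx, ty, tz, twist], ...]]. A call has 1 to 8 rows; each row is the pose to reach, as a shift and turn from the pose measured when the call began, along the tool's axes at that moment; what a row does not reach only later rows make up. A row lasts 1/10 s, in which the tool goes at most 50 mm and 8.59 degrees, less where a joint would pass 70% of its speed; a pose out of reach is approached as far as the arm can. A call with a gripper value outside its range is refused whole. "gripper" is the opening, from 0 (shut) to 1 (fully open), set as the call begins (left out, the last holds). The fingers move at their own pace and stop on an object; "grip_force" is the grip in N (left out, the last holds). Time passes only in rows, so rows that repeat a pose let the fingers close. It gives the time, the measured TCP pose, the force and the opening at its end, in the units of the state.
- sensors.observe(): the state, without advancing time (a new reading comes with each control period).
- read_camera(name): name is "side" or "top" or "wrist"; returns a dict with "frame" (480x640x3 uint8, red, green, blue), "fx", "fy", "cx", "cy" (pixels), "extrinsics" (4x4, takes a point from world to camera coordinates). Camera axes: x right, y up, looking along -z (the intrinsics and any distortion apply to the point x, -y, -z); pixel columns grow to the right and rows downward; lengths in m; the calibration is good to about 2 mm. A picture is of the moment at which its call begins. There is no depth.
- hand_in(): hands the job in, once; it reports no verdict.
The state is a dict: "time": time; "qpos": joint angles; "qvel": joint speeds; "joint_efforts": joint torques, N m; "tool_pos": TCP position; "tool_rot": TCP orientation; "contact_force": force on the tool from outside, world axes, zero at the start; "torque": the same for the moment, N m; "opening": finger opening in m.
Only numpy, scipy, OpenCV 4.12 (cv2) and the standard library are available. Lean on these libraries where they do the work, as an engineer would, in place of code of your own. Each camera call takes 0.05 s, during which the arm holds its last target.

## Task

Get the stoppering bench ready for a refill. First make the small press safe by pushing its yellow sliding guard fully shut, until the catch clicks and holds it; then use the orange-handled pry blade, not the gripper itself, to lever the hopper's steel lid open at the notch and swing it right up until it stands upright or leans back by itself. Finally lay the pry blade back down flat on its black rubber mat, and leave everything else on the bench where it is.

Things in the scene. Friction and masses are not known exactly. Their poses are not given: they have to be found in the camera images.
- hopper: Stopper hopper, fixed to the bench: an open blue steel box 150 (x) x 140 (y) x 106 mm high, walls 8 mm thick, on a thin dark foot plate that stands 20 mm proud at front and back; corks inside up to about 60 mm high. Origin: centre of its underside at bench level; x points from its front wall (towards the robot) to its hinge side, z up. It stands at the left or the right of the bench, turned up to 0.35 rad. Its flush lid covers the whole top.
- notch (a point): The pry notch: a slot through the middle of the hopper's front wall right under the lid, 44 mm wide (y), 8 mm high (z 98 to 106 mm), with a yellow strip on the wall just below it. Point: centre of the slot in the wall's outer face. The wall is 8 mm thick and behind it the hopper is empty, so a blade can go 50 mm or more in, along the hopper's x. The lower edge of the slot (4 mm below this point) is the fulcrum.
- lid_edge (a point): Middle of the lower front edge of the lid, straight above the notch when shut. The lid is a plain steel plate 150 x 140 x 6 mm, 120 g, without a handle; its lower face is the plane through the hinge line and this edge. Moves with the lid.
- lid_hinge (a point): Middle of the lid's hinge line (along the hopper's y), at the lower face of the lid on the far top edge of the hopper, 150 mm from the front edge and 106 mm above the bench.
- lid (a joint): Lid angle in rad: 0 shut, 1.57 upright, 1.75 at its stop. A spring catch inside the front, beside the notch, holds the lid shut with about 8 N at the front edge; it lets go when the edge has risen about 9 mm (0.06 rad) and springs it to about 0.1 rad; short of that the lid falls shut again. After that the stiff hinge lets it stay at any angle; moving it takes about 2 N at the edge.
- press: Small stopper press, fixed to the bench: grey deck 220 (x) x 160 (y) x 60 mm high (x from -120 to +100 mm), two aluminium rails 16 mm tall along x on the deck at y = +-62 mm, a blue press head at the far end (x over 45 mm, top 142 mm above the bench). Origin: on the bench under the deck, x points away from the robot's side along the guard's travel, z up. It stands on the side where the hopper does not, turned up to 0.35 rad.
- guard_tab (a point): Centre of the near face of the guard's push tab: an upright yellow tab 50 mm wide (y), 10 mm thick (x) and 34 mm tall (72 to 106 mm above the bench; this point is at 89 mm), on the near edge of the amber-yellow guard plate (110 x 110 x 4 mm) that slides between the rails. Push it along the press's x. Moves with the guard; at full travel it lies 30 mm short of the press's origin (x = -30 mm).
- guard (a joint): Travel of the guard in m along the press's x: 0 fully open, 0.080 fully shut. It starts between 0 and 0.03. Friction 1.5 N; a spring catch needs about 7 N over the stretch 0.066 to 0.072; past 0.072 it snaps over and holds the guard between 0.077 and 0.080. Short of that it springs back.
- mat: Black rubber mat 280 (x) x 130 (y) x 4 mm, fixed to the bench. Origin: centre of its underside, x along its length, z up.
- opener: Pry blade, loose, 120 g: orange handle with black bands 100 (x) x 22 (y) x 30 mm (z) and a flat steel blade 90 mm long, 20 mm wide (y) and 2.5 mm thick (z) running out of the middle of its front end. Origin: centre of the handle's underside; x runs from handle to blade tip, z up as it lies on the mat.
- opener_grip (a point): Centre of the pry blade's handle, 15 mm above its underside.
- opener_tip (a point): Tip of the pry blade: 140 mm along the opener's x from its origin, 15 mm above the handle's underside (mid-thickness of the blade).
- jar: Bystander: lidded glass jar, 74 mm diameter, 110 mm tall. Origin: centre of its underside.
- rack: Bystander: wooden vial rack 55 x 110 mm, 90 mm tall with corked vials. Origin: centre of its underside.
- bung: Bystander: white barrel bung, 56 mm diameter, 35 mm tall. Origin: centre of its underside.
- torch: Bystander: black pocket torch lying, 140 mm long, 24 mm thick. Origin: centre of its underside.
- mallet: Bystander: wooden-handled rubber mallet lying, 260 mm long. Origin: middle of its length, on the bench.
Things that resemble listed ones, but are neither listed nor needed, are in the scene too. Leave any purple look-alike of the opener alone.

How it is judged:
On the way, in this order (a step that is already met when the one before it is completed fails the run):
1. the press guard is shut and held by its catch (value of joint guard above 0.076 m), for 0.2 s.
2. the lid has been levered up with the pry blade at its front edge (value of joint lid above 0.15 rad and distance between opener_tip and lid_edge below 0.07 m), for 0.05 s.
3. the lid stands upright (value of joint lid above 1.4 rad), for 0.2 s.
At the end, for the whole second after the job is handed in: Guard latched (travel over 76 mm); lid standing by itself at 1.4 rad or more; pry blade flat and at rest on the mat: handle centre within 110 mm (length) and 60 mm (width) of the mat's middle, under 30 mm up; tip within 150 and 75 mm, under 35 mm up (value of joint guard above 0.076 m and value of joint lid above 1.4 rad and x of opener_grip in the frame of mat between -0.11 and 0.11 m and y of opener_grip in the frame of mat between -0.06 and 0.06 m and z of opener_grip in the frame of mat below 0.03 m and x of opener_tip in the frame of mat between -0.15 and 0.15 m and y of opener_tip in the frame of mat between -0.075 and 0.075 m and z of opener_tip in the frame of mat below 0.035 m and linear speed of opener below 0.02 m/s and velocity of joint lid between -0.05 and 0.05 rad/s); the robot touches nothing.
It fails at once if the gripper or arm itself pushes or lifts the lid while it is less than 0.15 rad open (that is the blade's work) (value of joint lid below 0.15 rad and contact force between any of the fingers, the arm and lid above 2 N).
It fails at once if the jar, rack, bung, torch or mallet is shifted by more than 30 mm (distance of any of jar, rack, bung, torch, mallet from where it was at the start of the episode above 0.03 m).
It also fails if it takes over 67 s, if anything falls off the work surface, if the arm or the gripper's body presses on something with over 40 N, if the wrist force passes 120 N, or if a joint passes its speed limit or range.

## Working session

There is one attempt and no reset: what is moved stays moved. The work goes in short steps, Python scripts to look and compute and a tool call to move; the robot and the scene stay as the last step left them, time stands still between calls to the robot, and variables do not carry over. Pictures are saved under pics/ and viewed, and the job is handed in when it is done.

Besides the shell and the picture viewer there is one more tool, called after "Emit:" as a command line: name --argument value ..., lists and objects as JSON in quotes. send_rows: Moves the arm, as the interface text tells. Its arguments: {"type":"object","properties":{"motion":{"type":"array"},"gripper":{"type":"number"},"grip_force":{"type":"number"}},"required":["motion"]}

```bash
mkdir -p pics; ls; python3 - <<'E'
from cell import sensors, read_camera
import cv2, numpy as np
print(sensors.observe())
for n in ("top","side","wrist"):
    c=read_camera(n); print(n,c["fx"],c["fy"],c["cx"],c["cy"],[k for k in c]); print(np.round(c["extrinsics"],4).tolist())
    cv2.imwrite(f"pics/{n}0.png",c["frame"][:,:,::-1])
E
```

```text
pics
{'time': 0.0, 'qpos': array([ 1.04299519e+00,  3.42755096e-01,  1.52502983e+00, -5.68773954e-07,
        1.27540496e+00, -1.45994834e-01]), 'qvel': array([ 0.00096218, -0.00059552, -0.00073639, -0.00079638, -0.00021709,
        0.00010673]), 'joint_efforts': array([-3.94507069e-04, -4.31224322e+01, -2.44219369e+01,  7.18078902e-02,
        5.58430958e-02, -1.11253182e-04]), 'tool_pos': array([0.19539918, 0.48687733, 0.25102366]), 'tool_rot': array([-1.57237665e+00,  2.31823070e-04, -3.81806320e-01]), 'contact_force': array([-0.09522174, -0.77946397,  0.21842982]), 'torque': array([ 0.05937582, -0.04653062,  0.02660034]), 'opening': 0.09186295994546347}
top 593.649932178028 593.649932178028 318.33437598776675 236.15427188459321 ['frame', 'fx', 'fy', 'cx', 'cy', 'extrinsics']
[[0.0277, -0.9996, 0.0098, -0.0214], [0.9964, 0.0284, 0.0796, -0.5382], [-0.0799, 0.0076, 0.9968, -1.484], [0.0, 0.0, 0.0, 1.0]]
side 493.6370114193521 493.6370114193521 314.7548920286847 246.86368803462327 ['frame', 'fx', 'fy', 'cx', 'cy', 'extrinsics']
[[0.8883, -0.4591, 0.0045, -0.4586], [0.2975, 0.5829, 0.7562, -0.2356], [-0.3498, -0.6704, 0.6544, -0.9814], [0.0, 0.0, 0.0, 1.0]]
wrist 384.0979951169884 384.0979951169884 316.02732041437827 241.34155118911747 ['frame', 'fx', 'fy', 'cx', 'cy', 'extrinsics']
[[0.3717, 0.9284, -0.0013, -0.5245], [-0.8962, 0.3585, -0.2615, 0.0334], [-0.2423, 0.0983, 0.9652, -0.3908], [0.0, 0.0, 0.0, 1.0]]
```

View pics/top0.png

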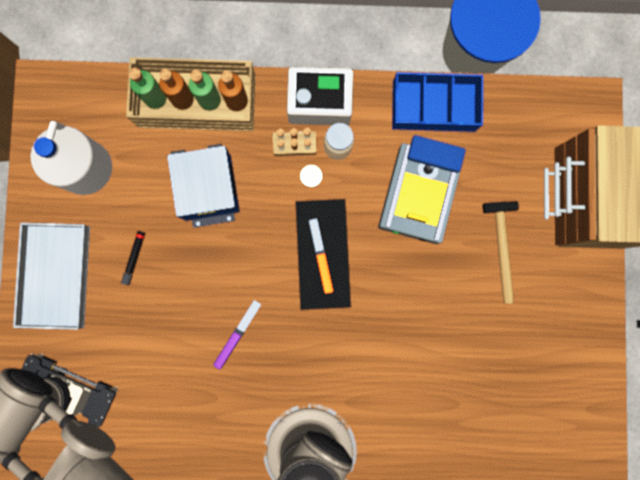

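View pics/side0.png

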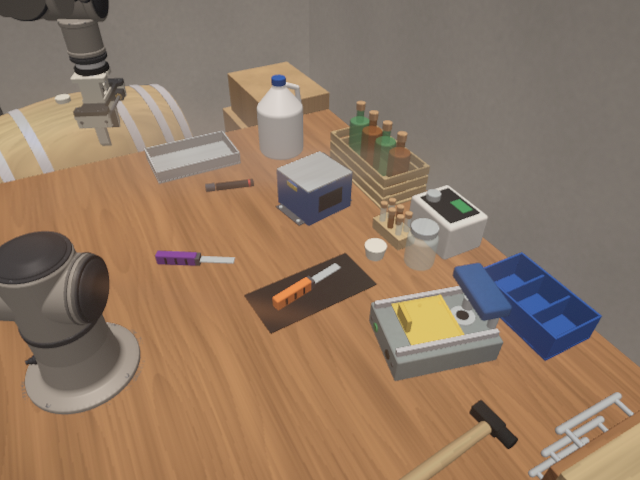

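View pics/wrist0.png

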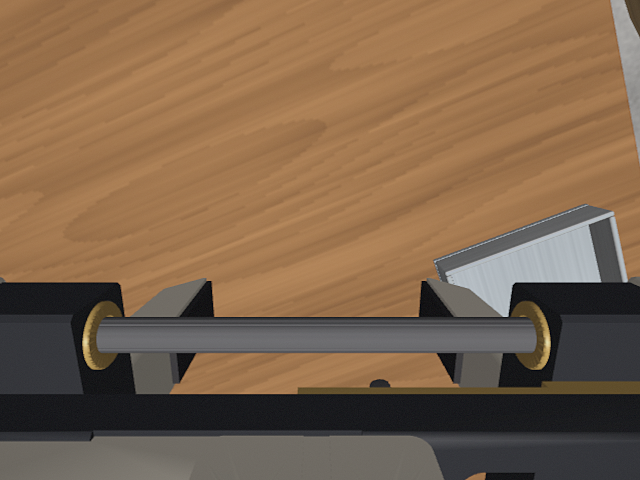

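The top view shows the hopper at about (203,185), the press at (425,190) and the mat at (323,254) with the orange opener on it. The purple look-alike is at (237,335). Next I'll measure these.

```bash
cat > h.py <<'E'
import numpy as np, cv2
from cell import sensors, read_camera
def cam(n):
    c=read_camera(n); c["bgr"]=np.ascontiguousarray(c["frame"][:,:,::-1]); c["hsv"]=cv2.cvtColor(c["bgr"],cv2.COLOR_BGR2HSV); return c
def ray(c,uv):
    uv=np.atleast_2d(np.asarray(uv,float)); E=np.asarray(c["extrinsics"]);R=E[:3,:3];t=E[:3,3]
    d=np.stack([(uv[:,0]-c["cx"])/c["fx"],-(uv[:,1]-c["cy"])/c["fy"],-np.ones(len(uv))],1)
    return -R.T@t, d@R
def onz(c,uv,z):
    o,d=ray(c,uv); s=(z-o[2])/d[:,2]; return o+d*s[:,None]
def proj(c,P):
    P=np.atleast_2d(P);E=np.asarray(c["extrinsics"]);q=P@E[:3,:3].T+E[:3,3]
    return np.stack([c["cx"]+c["fx"]*q[:,0]/-q[:,2],c["cy"]-c["fy"]*q[:,1]/-q[:,2]],1)
def blobs(m,amin=60):
    cs,_=cv2.findContours(m.astype(np.uint8),cv2.RETR_EXTERNAL,cv2.CHAIN_APPROX_NONE)
    return sorted([k for k in cs if cv2.contourArea(k)>amin],key=cv2.contourArea,reverse=True)
def mask(c,lo,hi): return cv2.inRange(c["hsv"],np.array(lo),np.array(hi))
def rectz(c,k,z):
    P=onz(c,k[:,0,:],z)[:,:2].astype(np.float32); return cv2.minAreaRect(P*1000)
E
python3 - <<'E'
from h import *
c=cam("top")
for nm,lo,hi,z in [("orange",(8,180,120),(18,255,255),.034),("yellow",(22,150,120),(35,255,255),.066),("black",(0,0,0),(180,255,25),.004)]:
    for k in blobs(mask(c,lo,hi))[:4]:
        r=rectz(c,k,z); print(nm,cv2.boundingRect(k),cv2.contourArea(k),np.round(r[0],1),np.round(r[1],1),round(r[2],1))
b=c["bgr"]
cv2.imwrite("pics/c1.png",cv2.resize(b[130:250,150:260],None,fx=5,fy=5,interpolation=cv2.INTER_CUBIC))
cv2.imwrite("pics/c2.png",cv2.resize(b[130:250,370:480],None,fx=5,fy=5,interpolation=cv2.INTER_CUBIC))
s=cam("side")["bgr"]
cv2.imwrite("pics/c3.png",cv2.resize(s[145:235,260:370],None,fx=6,fy=6,interpolation=cv2.INTER_CUBIC))
cv2.imwrite("pics/c4.png",cv2.resize(s[250:390,350:520],None,fx=4,fy=4,interpolation=cv2.INTER_CUBIC))
E
```

```text
orange (316, 254, 18, 40) 362.5 [444.2 -24.4] [100.5  25.6] 14.1
orange (159, 71, 25, 25) 269.0 [917.3 379.7] [52.8 58.1] 42.3
orange (219, 73, 23, 24) 260.0 [916.8 229.5] [54.4 57.8] 30.8
yellow (395, 173, 52, 52) 1749.0 [ 635.3 -257. ] [107.9 106.6] 76.2
yellow (319, 256, 11, 36) 88.5 [444.4 -22.4] [87.7 10.2] 13.5
black (7, 370, 45, 25) 249.0 [160.3 704.8] [119.5  35.4] 60.6
black (308, 432, 36, 20) 100.0 [ 30.7 -40.9] [97.8 17.8] 66.9
```

View pics/c1.png

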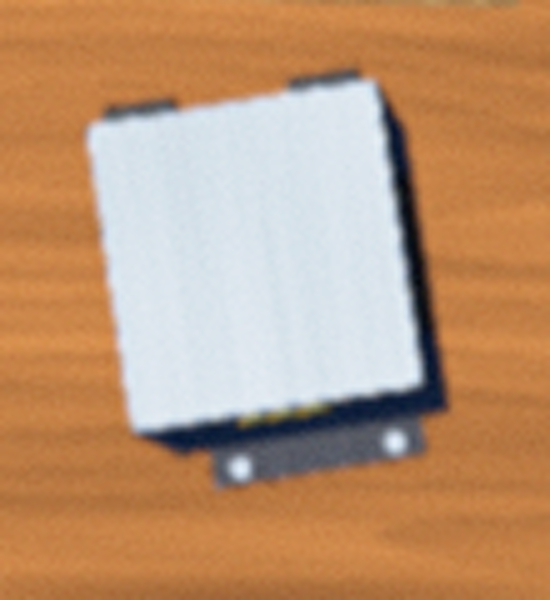

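View pics/c2.png

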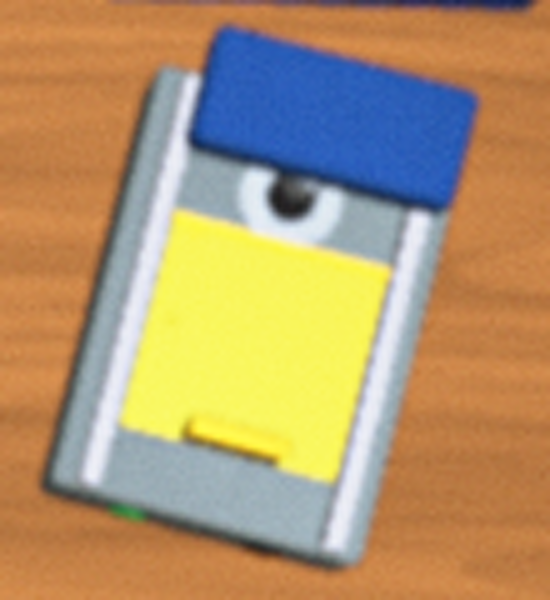

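View pics/c3.png

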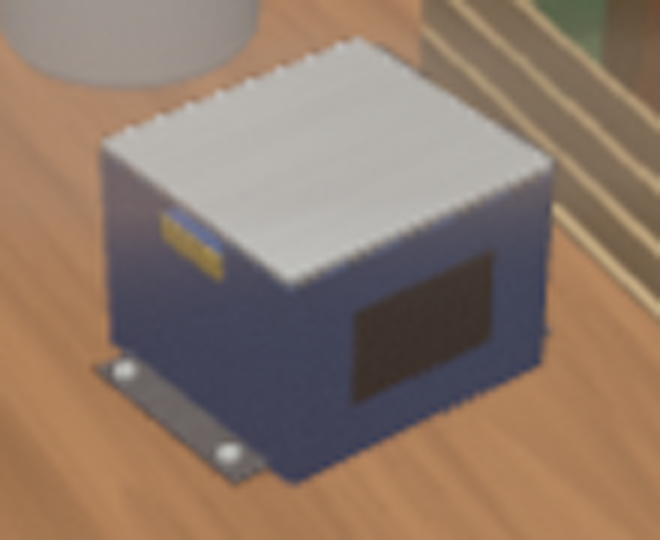

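View pics/c4.png

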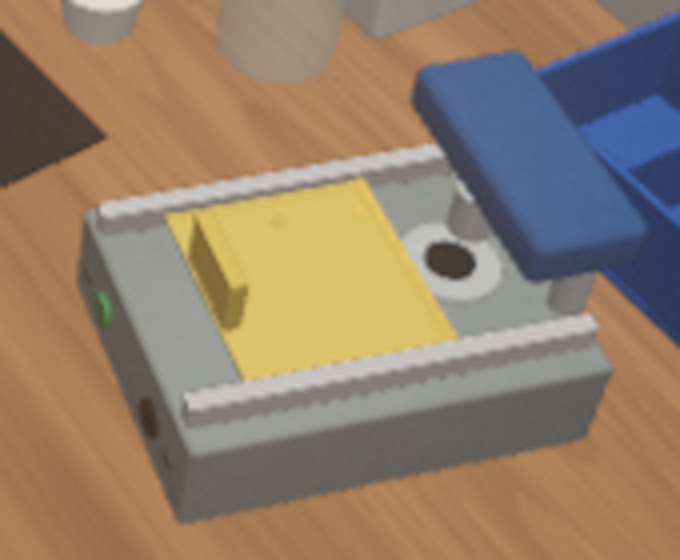

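The crops show the lid's notch edge on the near side, with the yellow strip visible. The press runs along its rails, and its tab is at the near edge of the yellow plate. Now the precise fits.

```bash
python3 - <<'E'
from h import *
c=cam("top"); s=cam("side")
def show(nm,k,cc,z):
    r=rectz(cc,k,z); print(nm,cv2.boundingRect(k),cv2.contourArea(k),"ctr",np.round(r[0],1),"size",np.round(r[1],1),"ang",round(r[2],2))
# lid top: bright, low sat
for cc,n,lo in ((c,"top",(0,0,150)),(s,"side",(0,0,130))):
    m=mask(cc,lo,(180,70,255)) 
    for k in blobs(m,150):
        x,y,w,h=cv2.boundingRect(k)
        if n=="top" and 150<x<260 and 130<y<220 or n=="side" and 250<x<370 and 140<y<230: show("lid "+n,k,cc,.112)
# yellow
for cc,n in ((c,"top"),(s,"side")):
    for k in blobs(mask(cc,(20,110,100),(35,255,255)),400): show("yel "+n,k,cc,.066)
# deck: grey incl all: not wood -> sat<90
hs=c["hsv"]
m=((hs[...,1]<110)|((hs[...,0]>18)&(hs[...,0]<140))).astype(np.uint8)*255
cv2.imwrite("pics/m.png",m)
for k in blobs(m,200):
    x,y,w,h=cv2.boundingRect(k)
    if 370<x<480 and 130<y<260: show("deck",k,c,.06)
# mat + opener : on roi
roi=np.zeros(m.shape,np.uint8); roi[190:320,285:360]=255
mm=((hs[...,2]<70)&(roi>0))
for k in blobs(mm,200): show("mat",k,c,.004)
mo=((hs[...,2]>90)&(roi>0)); mo[:, :]=mo
inner=cv2.erode(cv2.fillPoly(np.zeros(m.shape,np.uint8),[cv2.convexHull(np.vstack(blobs(mm,200)))],1),np.ones((3,3)))
for k in blobs((mo&(inner>0)),20): show("op part",k,c,.02)
b=c["bgr"]; cv2.imwrite("pics/c5.png",cv2.resize(b[190:320,280:370],None,fx=5,fy=4.6,interpolation=cv2.INTER_CUBIC))
sb=s["bgr"]; cv2.imwrite("pics/c6.png",cv2.resize(sb[250:330,240:380],None,fx=5.5,fy=5.5,interpolation=cv2.INTER_CUBIC))
E
```

```text
lid top (167, 146, 67, 70) 3598.0 ctr [657.3 281.1] size [155.4 141.7] ang 11.02
lid side (277, 151, 76, 41) 1626.5 ctr [655.8 277.5] size [173.4 144.7] ang 10.78
yel top (395, 172, 53, 54) 1853.5 ctr [ 635.2 -257. ] size [110.1 110.4] ang 76.3
yel side (392, 295, 72, 50) 2180.5 ctr [ 637.3 -252.8] size [108.2 110.3] ang 76.29
deck (379, 135, 87, 109) 6320.5 ctr [ 663.1 -261.1] size [163.7 256.8] ang 76.28
mat (296, 200, 54, 109) 5064.0 ctr [495.8 -18.8] size [274.6 125.5] ang 4.51
op part (308, 218, 26, 76) 706.0 ctr [489.4 -13.2] size [195.4  27.2] ang 14.13
```

View pics/c5.png

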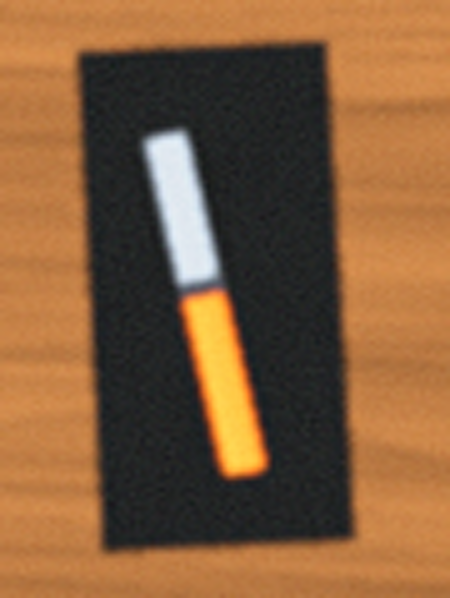

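View pics/c6.png

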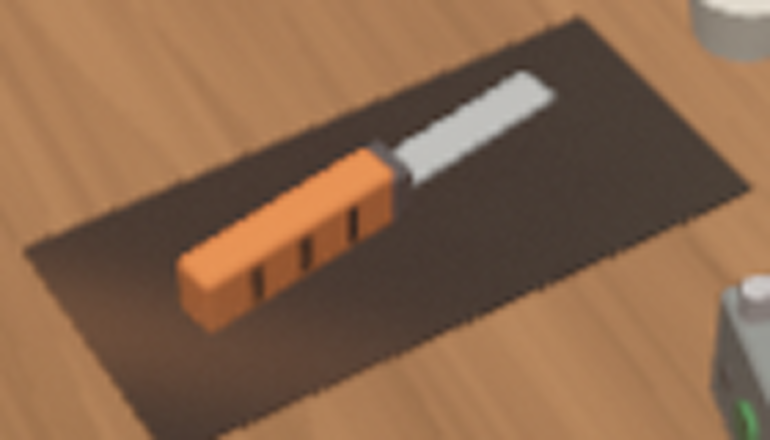

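```bash
cat >> h.py <<'E'
from scipy.spatial.transform import Rotation as Ro
def plan(*tg):
    s=sensors.observe(); R=Ro.from_euler("xyz",s["tool_rot"]).as_matrix(); yaw=np.degrees(s["tool_rot"][2])
    print("t",round(s["time"],2),"pos",np.round(s["tool_pos"],4),"yaw",round(yaw,2),"F",np.round(s["contact_force"],1),"open",round(s["opening"],4))
    for t in tg:
        d=R.T@(np.array(t[:3])-s["tool_pos"]); tw=-((t[3]-yaw+180)%360-180)
        print("->",t,"row",np.round(d,4).tolist(),round(tw,2))
E
python3 - <<'E'
from h import *
plan((.555,-.237,.20,-13.75),(.555,-.237,.105,-13.75))
E
```

```text
t 0.35 pos [0.1956 0.4871 0.2516] yaw -21.88 F [0.4 0.6 0. ] open 0.0918
-> (0.555, -0.237, 0.2, -13.75) row [0.6034, 0.0517, -0.538] -8.13
-> (0.555, -0.237, 0.105, -13.75) row [0.6034, 0.1467, -0.538] -8.13
```

Emit:
send_rows --motion '[[[0.603,0.03,-0.538,-8.1],[0.603,0.03,-0.538,-8.1],[0.603,0.03,-0.538,-8.1],[0.603,0.03,-0.538,-8.1],[0.603,0.03,-0.538,-8.1],[0.603,0.03,-0.538,-8.1],[0.603,0.03,-0.538,-8.1],[0.603,0.03,-0.538,-8.1]]]' --gripper 0 --grip_force 20

```text
time: 1.15
tool_pos: [0.3731, 0.1285, 0.2372]
tool_rot: [-1.571, -0.001, -0.24]
contact_force: [0.8, 1.2, 0.8]
opening: 0.0322
```

```bash
python3 - <<'E'
from h import *
plan((.555,-.237,.20,-13.75),(.555,-.237,.105,-13.75))
E
```

```text
t 1.15 pos [0.3731 0.1285 0.2372] yaw -13.77 F [0.8 1.2 0.8] open 0.0322
-> (0.555, -0.237, 0.2, -13.75) row [0.2636, 0.0374, -0.3118] -0.02
-> (0.555, -0.237, 0.105, -13.75) row [0.2635, 0.1324, -0.3118] -0.02
```

Emit:
send_rows --motion '[[[0.264,0.037,-0.312,0],[0.264,0.037,-0.312,0],[0.264,0.037,-0.312,0],[0.264,0.037,-0.312,0],[0.264,0.037,-0.312,0],[0.264,0.037,-0.312,0],[0.264,0.037,-0.312,0],[0.264,0.037,-0.312,0]]]'

```text
time: 1.95
tool_pos: [0.5505, -0.2284, 0.2012]
tool_rot: [-1.57, -0.001, -0.241]
contact_force: [0.9, 0.0, 0.0]
opening: 0.0004
```

Emit:
send_rows --motion '[[[0.0,0.0,0,0],[0.0,0.0,0,0]]]'

```text
time: 2.15
tool_pos: [0.5502, -0.2295, 0.2001]
tool_rot: [-1.57, 0.001, -0.243]
contact_force: [0.4, 0.6, -0.5]
opening: 0.0007
```

```bash
python3 - <<'E'
from h import *
plan((.555,-.237,.20,-13.75),(.555,-.237,.105,-13.75))
c=cam("top"); w=cam("wrist")
cv2.imwrite("pics/t2.png",cv2.resize(c["bgr"][130:300,340:500],None,fx=3.5,fy=3.5,interpolation=cv2.INTER_CUBIC))
cv2.imwrite("pics/w2.png",w["bgr"])
E
```

```text
t 2.15 pos [ 0.5502 -0.2295  0.2001] yaw -13.91 F [ 0.4  0.6 -0.5] open 0.0007
-> (0.555, -0.237, 0.2, -13.75) row [0.0065, 0.0001, -0.0062] -0.16
-> (0.555, -0.237, 0.105, -13.75) row [0.0065, 0.0951, -0.0063] -0.16
```

View pics/w2.png

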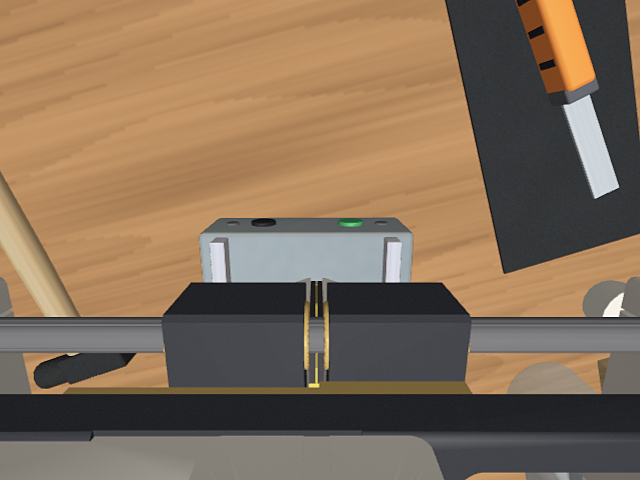

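View pics/t2.png

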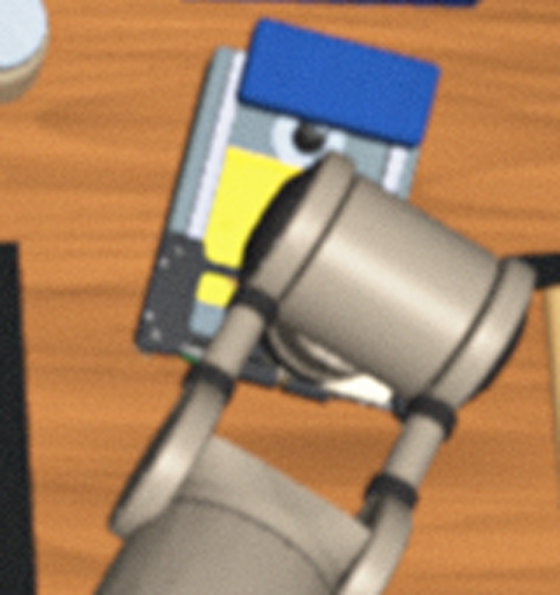

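The wrist view shows the closed fingers centred between the rails, which sit at about columns 220 and 393. I'll go down, then push.

Emit:
send_rows --motion '[[[0.0,0.05,-0.006,0],[0.0,0.094,-0.006,0],[0.0,0.094,-0.006,0],[0.0,0.094,-0.006,0]]]'

```text
time: 2.65
tool_pos: [0.5488, -0.2324, 0.1082]
tool_rot: [-1.57, 0.0, -0.239]
contact_force: [0.6, -0.6, 1.1]
opening: 0.0005
```

Emit:
send_rows --motion '[[[0.01,0,0,0],[0.02,0,0,0],[0.03,0,0,0],[0.04,0,0,0],[0.045,0,0,0],[0.05,0,0,0],[0.05,0,0,0]]]'

```text
time: 3.35
tool_pos: [0.5984, -0.2444, 0.1096]
tool_rot: [-1.57, -0.003, -0.239]
contact_force: [-0.2, 0.5, -0.5]
opening: 0.0005
```

```bash
python3 - <<'E'
from h import *
plan((.6166,-.2497,.105,-13.75))
cv2.imwrite("pics/w3.png",cam("wrist")["bgr"])
cv2.imwrite("pics/s3.png",cv2.resize(cam("side")["bgr"][200:400,340:540],None,fx=3,fy=3))
E
```

```text
t 3.35 pos [ 0.5984 -0.2444  0.1096] yaw -13.67 F [-0.2  0.5 -0.5] open 0.0005
-> (0.6166, -0.2497, 0.105, -13.75) row [0.0189, 0.0047, -0.0009] 0.08
```

View pics/s3.png

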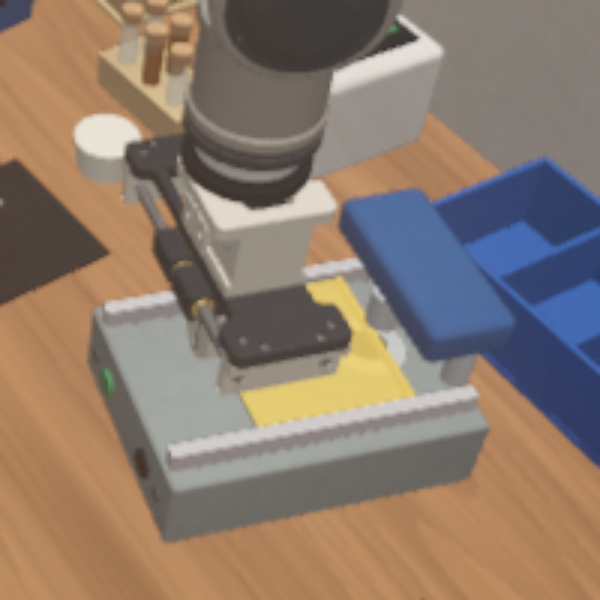

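The plate now partly covers the hole, so the tab is being pushed. I'll continue.

Emit:
send_rows --motion '[[[0.006,0.003,0,0],[0.012,0.003,0,0],[0.016,0.003,0,0],[0.019,0.003,0,0],[0.019,0.003,0,0]]]'

```text
time: 3.95
tool_pos: [0.6165, -0.2489, 0.1057]
tool_rot: [-1.57, -0.001, -0.239]
contact_force: [-0.7, -0.1, -0.3]
opening: 0.0001
```

Emit:
send_rows --motion '[[[0.003,0,0,0],[0.006,0,0,0],[0.006,0,0,0]]]'

```text
time: 4.25
tool_pos: [0.6228, -0.2505, 0.1055]
tool_rot: [-1.57, -0.002, -0.239]
contact_force: [-0.6, -0.4, 0.3]
opening: 0.0003
```

```bash
python3 - <<'E'
from h import *
plan((.6166,-.2497,.105,-13.75))
cv2.imwrite("pics/s4.png",cv2.resize(cam("side")["bgr"][200:400,340:540],None,fx=3,fy=3))
E
```

```text
t 4.25 pos [ 0.6228 -0.2505  0.1055] yaw -13.69 F [-0.6 -0.4  0.3] open 0.0003
-> (0.6166, -0.2497, 0.105, -13.75) row [-0.0062, 0.0005, -0.0007] 0.06
```

View pics/s4.png

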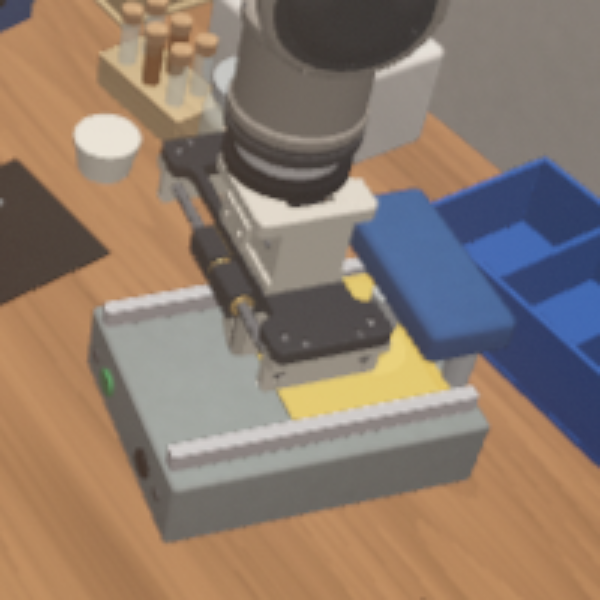

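Emit:
send_rows --motion '[[[0.002,0,0,0],[0.004,0,0,0],[0.005,0,0,0]]]'

```text
time: 4.6
tool_pos: [0.6231, -0.2505, 0.1055]
tool_rot: [-1.569, 0.01, -0.239]
contact_force: [-23.7, 4.5, 14.5]
opening: 0.0003
```

Emit:
send_rows --motion '[[[0.002,0,0,0],[0.004,0,0,0],[0.004,0,0,0]]]'

```text
time: 4.9
tool_pos: [0.6231, -0.2505, 0.1056]
tool_rot: [-1.569, 0.021, -0.239]
contact_force: [-18.7, 4.5, 11.8]
opening: 0.0007
```

```bash
python3 - <<'E'
from h import *
plan((.6166,-.2497,.105,-13.75))
s=cam("side")
for k in blobs(mask(s,(20,110,100),(35,255,255)),100): print(cv2.boundingRect(k),cv2.contourArea(k))
cv2.imwrite("pics/s5.png",cv2.resize(s["bgr"][240:390,350:520],None,fx=4,fy=4))
E
```

```text
t 4.9 pos [ 0.6231 -0.2505  0.1056] yaw -13.67 F [-18.7   4.5  11.8] open 0.0007
-> (0.6166, -0.2497, 0.105, -13.75) row [-0.0065, 0.0007, -0.0008] 0.08
(433, 309, 56, 31) 584.0
```

View pics/s5.png

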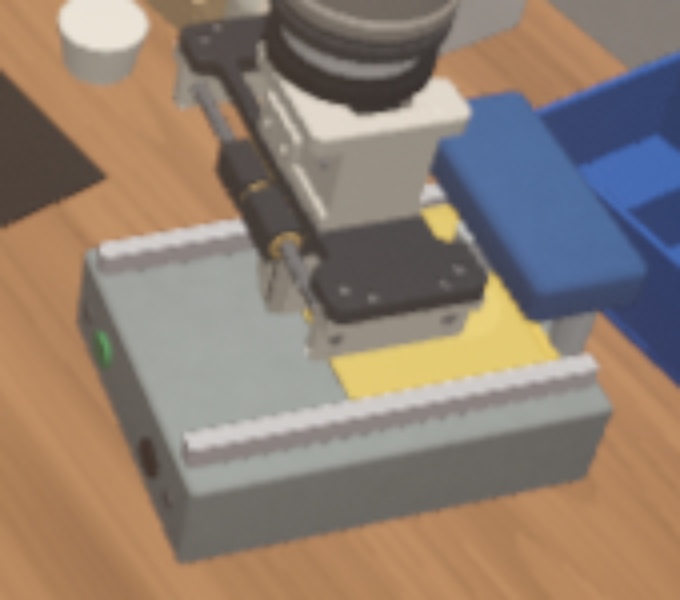

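A hard stop of about 24 N with the plate well in. I'll back off and check that it held.

Emit:
send_rows --motion '[[[-0.01,0,0,0],[-0.03,0,0,0],[-0.03,-0.03,0,0],[-0.03,-0.08,0,0],[-0.05,-0.1,0.03,0],[-0.1,-0.1,0.08,0],[-0.1,-0.1,0.13,0]]]' --gripper 0.7

```text
time: 5.65
tool_pos: [0.5564, -0.1173, 0.2088]
tool_rot: [-1.569, 0.02, -0.241]
contact_force: [0.4, 0.4, -0.5]
opening: 0.0519
```

```bash
python3 - <<'E'
from h import *
plan((.472,-.0175,.12,14.1),(.472,-.0175,.033,14.1))
c=cam("top");s=cam("side")
for cc,n in ((c,"top"),(s,"side")):
  for k in blobs(mask(cc,(20,110,100),(35,255,255)),300):
    r=rectz(cc,k,.066); print(n,cv2.boundingRect(k),np.round(r[0],1),np.round(r[1],1),round(r[2],1))
cv2.imwrite("pics/s6.png",cv2.resize(s["bgr"][240:390,350:520],None,fx=4,fy=4))
cv2.imwrite("pics/t6.png",cv2.resize(c["bgr"][100:320,280:500],None,fx=2.7,fy=2.7))
E
```

```text
t 5.65 pos [ 0.5564 -0.1173  0.2088] yaw -13.83 F [ 0.4  0.4 -0.5] open 0.0519
-> (0.472, -0.0175, 0.12, 14.1) row [-0.1041, 0.091, 0.0765] -27.93
-> (0.472, -0.0175, 0.033, 14.1) row [-0.1024, 0.178, 0.0764] -27.93
top (403, 160, 48, 45) [ 677.5 -267.2] [110.2  88.8] 76.2
side (416, 291, 73, 49) [ 690.4 -265.7] [108.2 110.3] 76.4
```

View pics/s6.png

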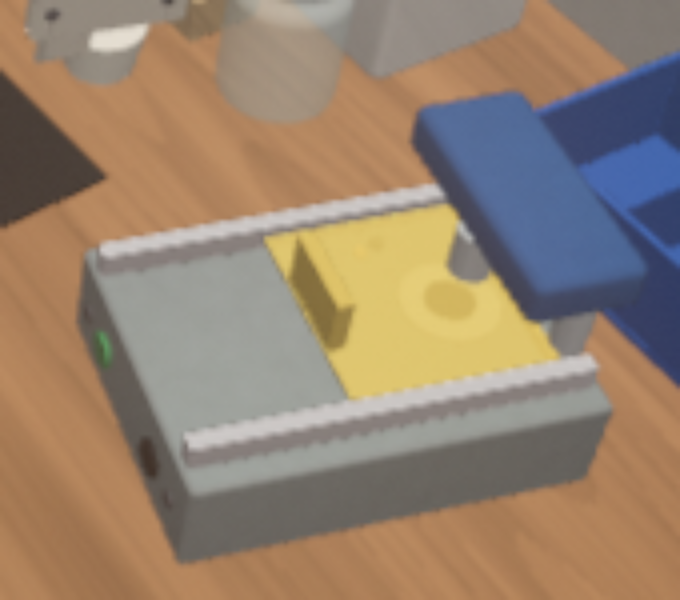

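View pics/t6.png

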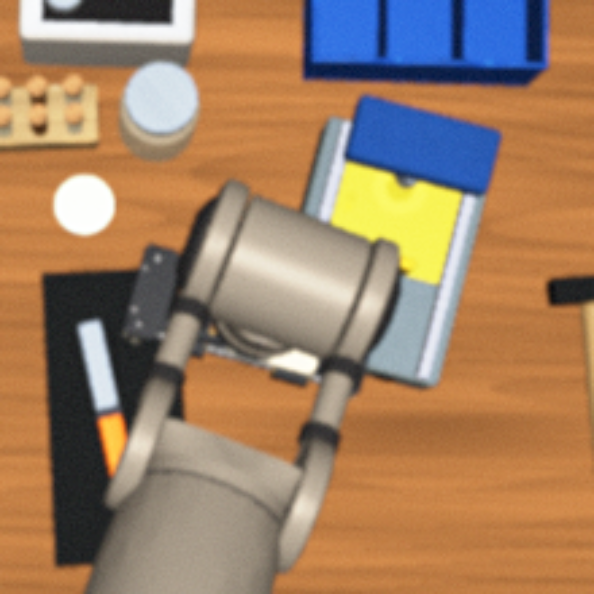

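The guard centre moved 54.6 mm and its edge is where it was at the hard stop, so the catch holds. Now the opener.

Emit:
send_rows --motion '[[[-0.05,0.02,0.04,-8],[-0.104,0.06,0.0765,-16],[-0.104,0.091,0.0765,-24],[-0.104,0.091,0.0765,-28],[-0.104,0.091,0.0765,-28],[-0.104,0.091,0.0765,-28]]]'

```text
time: 6.35
tool_pos: [0.4743, -0.0136, 0.1208]
tool_rot: [-1.559, 0.014, 0.253]
contact_force: [0.1, -0.6, 1.1]
opening: 0.0644
```

```bash
python3 - <<'E'
from h import *
plan((.472,-.0175,.12,14.1),(.472,-.0175,.033,14.1))
c=cam("wrist")
cv2.imwrite("pics/w7.png",c["bgr"])
E
```

```text
t 6.35 pos [ 0.4743 -0.0136  0.1208] yaw 14.49 F [ 0.1 -0.6  1.1] open 0.0644
-> (0.472, -0.0175, 0.12, 14.1) row [-0.0032, 0.0008, -0.0032] 0.39
-> (0.472, -0.0175, 0.033, 14.1) row [-0.002, 0.0878, -0.0042] 0.39
```

View pics/w7.png

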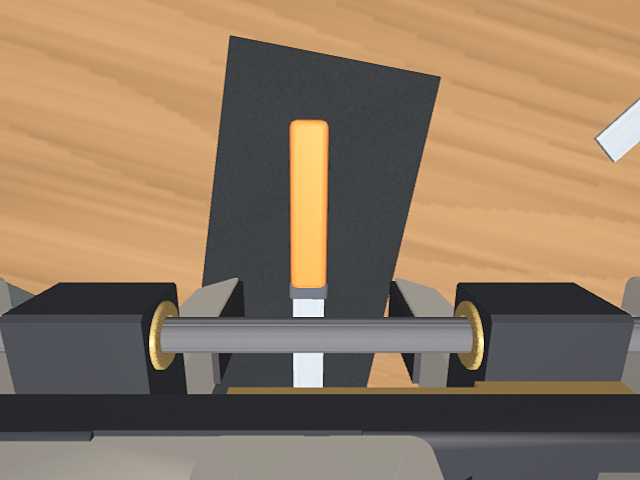

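```bash
python3 - <<'E'
from h import *
c=cam("wrist")
print(onz(c,[(309,121),(309,288),(309,298),(294,250),(326,250)],.034).round(4))
plan((.472,-.0175,.033,14.1))
E
```

```text
[[ 0.3979 -0.0365  0.034 ]
 [ 0.4933 -0.0123  0.034 ]
 [ 0.4997 -0.0107  0.034 ]
 [ 0.4719 -0.027   0.034 ]
 [ 0.4671 -0.0084  0.034 ]]
t 6.45 pos [ 0.4748 -0.014   0.1213] yaw 14.47 F [-0.3  0.1  0.5] open 0.0645
-> (0.472, -0.0175, 0.033, 14.1) row [-0.0025, 0.0883, -0.0037] 0.37
```

The wrist camera puts the handle centre at (0.446, -0.0245), which agrees with the top view. Descending to grip.

Emit:
send_rows --motion '[[[-0.0025,0.045,-0.004,0.4],[-0.0025,0.08,-0.004,0.4],[-0.0025,0.088,-0.004,0.4],[-0.0025,0.088,-0.004,0.4]]]'

```text
time: 6.85
tool_pos: [0.4724, -0.0184, 0.0331]
tool_rot: [-1.559, 0.014, 0.244]
contact_force: [0.0, 0.4, -0.7]
opening: 0.0646
```

```bash
python3 - <<'E'
from h import *
plan((.472,-.0175,.033,14.1))
E
```

```text
t 6.85 pos [ 0.4724 -0.0184  0.0331] yaw 13.99 F [ 0.   0.4 -0.7] open 0.0646
-> (0.472, -0.0175, 0.033, 14.1) row [-0.0002, 0.0001, 0.0009] -0.11
```

Emit:
send_rows --motion '[[[0,0,0.001,0],[0,0,0.001,0],[0,0,0.001,0],[0,0,0.001,0],[0,0,0.001,0],[0,0,0.001,0],[0,0,0.001,0],[0,0,0.001,0]]]' --gripper 0 --grip_force 58

```text
time: 7.65
tool_pos: [0.4723, -0.0174, 0.0334]
tool_rot: [-1.559, 0.013, 0.244]
contact_force: [-0.6, 0.5, 4.7]
opening: 0.0215
```

Emit:
send_rows --motion '[[[0,-0.02,0,0],[0,-0.06,0,0],[0,-0.1,0,0],[0,-0.12,0,0],[0,-0.12,0,0]]]'

```text
time: 8.15
tool_pos: [0.4757, -0.0186, 0.1558]
tool_rot: [-1.562, 0.008, 0.244]
contact_force: [0.3, 0.7, -0.6]
opening: 0.0219
```

```bash
python3 - <<'E'
from h import *
plan((.472,-.0175,.12,11))
c=cam("top");s=cam("side")
cv2.imwrite("pics/s8.png",cv2.resize(s["bgr"][150:330,230:430],None,fx=3.5,fy=3.5))
cv2.imwrite("pics/w8.png",cam("wrist")["bgr"])
E
```

```text
t 8.15 pos [ 0.4757 -0.0186  0.1558] yaw 14.0 F [ 0.3  0.7 -0.6] open 0.0219
-> (0.472, -0.0175, 0.12, 11) row [-0.003, 0.0358, 0.0017] 3.0
```

View pics/s8.png

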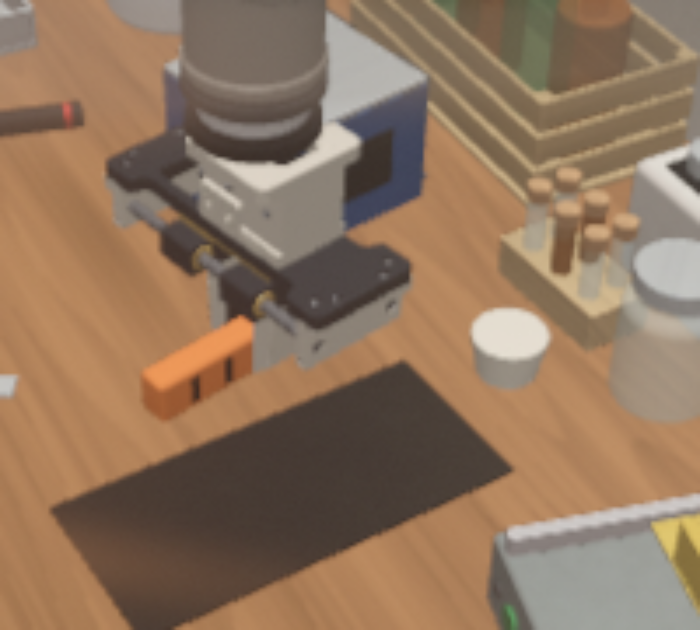

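View pics/w8.png

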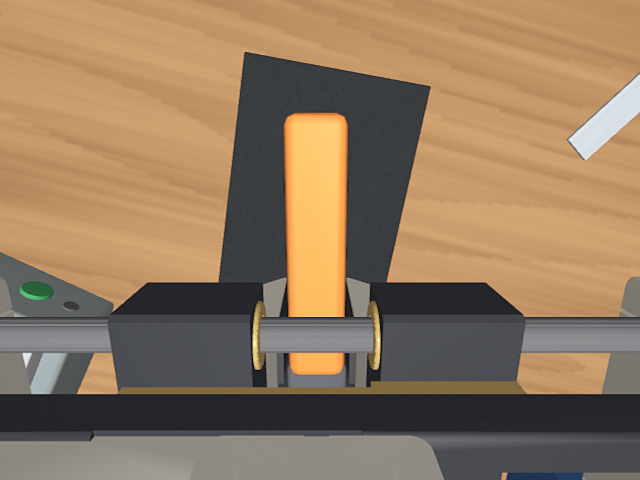

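The blade is gripped level by the front of its handle. Now the hopper, from its lid corners in both views.

```bash
python3 - <<'E'
from h import *
c=cam("top");s=cam("side")
tp=np.array([(132,432),(425,383),(378,82),(88,128)])/5+np.array([150,130])-.4
sp=np.array([(100,145),(292,285),(552,160),(360,38)])/6+np.array([260,145])-.4
P=onz(c,tp,.112);Q=onz(s,sp,.112)
for X in (P,Q):
    ctr=X.mean(0); e=[X[(i+1)%4]-X[i] for i in range(4)]
    print(X[:,:2].round(4).tolist(),"ctr",ctr[:2].round(4),[(round(np.linalg.norm(v)*1000,1),round(np.degrees(np.arctan2(v[1],v[0])),1)) for v in e])
# triangulate heights
for a,b in zip(tp,sp):
    o1,d1=ray(c,[a]);o2,d2=ray(s,[b]);A=np.stack([d1[0],-d2[0]],1);k=np.linalg.lstsq(A,o2-o1,rcond=None)[0]
    p,q=o1+k[0]*d1[0],o2+k[1]*d2[0]; print(((p+q)/2).round(4),round(np.linalg.norm(p-q)*1000,1))
y=np.array([(162,212),(225,262),(225,280),(162,235)])/6+np.array([260,145])-.4
print("strip side @z", onz(s,y[[0,1]],.104).round(4), onz(s,y[[2,3]],.09).round(4))
yt=np.array([(237,418),(330,404)])/5+np.array([150,130])-.4
print("strip top",onz(c,yt,.098).round(4))
E
```

```text
[[0.5699, 0.335], [0.5974, 0.1964], [0.7428, 0.2247], [0.7161, 0.3629]] ctr [0.6566 0.2797] [(np.float64(141.3), np.float64(-78.7)), (np.float64(148.0), np.float64(11.0)), (np.float64(140.8), np.float64(100.9)), (np.float64(148.9), np.float64(-169.2))]
[[0.5692, 0.3288], [0.5963, 0.1916], [0.7436, 0.2262], [0.7171, 0.3598]] ctr [0.6565 0.2766] [(np.float64(139.9), np.float64(-78.8)), (np.float64(151.3), np.float64(13.2)), (np.float64(136.1), np.float64(101.2)), (np.float64(151.2), np.float64(-168.2))]
[0.5711 0.3357 0.1076] 1.6
[0.5984 0.1967 0.1082] 0.9
[0.7424 0.2245 0.1133] 0.0
[0.7176 0.3629 0.1102] 2.2
strip side @z [[0.5759 0.2781 0.104 ]
 [0.5837 0.2305 0.104 ]] [[0.5864 0.2368 0.09  ]
 [0.5768 0.281  0.09  ]]
strip top [[0.5796 0.2881 0.098 ]
 [0.5877 0.2436 0.098 ]]
```

```bash
python3 - <<'E'
from h import *
plan((.4482,.238,.1164,11),(.517,.2514,.1164,11))
E
```

```text
t 8.4 pos [ 0.4732 -0.0182  0.1518] yaw 14.0 F [-0.1  0.4 -1.6] open 0.0215
-> (0.4482, 0.238, 0.1164, 11) row [0.0382, 0.038, 0.2542] 3.0
-> (0.517, 0.2514, 0.1164, 11) row [0.1082, 0.0369, 0.2506] 3.0
```

Emit:
send_rows --motion '[[[0.008,0.01,0.05,1],[0.015,0.02,0.1,2],[0.023,0.03,0.15,3],[0.03,0.035,0.2,3],[0.038,0.038,0.24,3],[0.038,0.038,0.254,3],[0.038,0.038,0.254,3],[0.038,0.038,0.254,3]]]'

```text
time: 9.2
tool_pos: [0.4476, 0.2371, 0.1156]
tool_rot: [-1.559, 0.019, 0.193]
contact_force: [-0.2, 0.1, -0.3]
opening: 0.0217
```

```bash
python3 - <<'E'
from h import *
plan((.4482,.238,.1164,11),(.517,.2514,.1164,11))
print(sensors.observe()["tool_rot"].round(4))
s=cam("side");c=cam("top")
cv2.imwrite("pics/s9.png",cv2.resize(s["bgr"][120:260,190:370],None,fx=4,fy=4,interpolation=cv2.INTER_CUBIC))
cv2.imwrite("pics/t9.png",cv2.resize(c["bgr"][130:290,150:330],None,fx=4,fy=3.7,interpolation=cv2.INTER_CUBIC))
E
```

```text
t 9.2 pos [0.4476 0.2371 0.1156] yaw 11.03 F [-0.2  0.1 -0.3] open 0.0217
-> (0.4482, 0.238, 0.1164, 11) row [0.0008, -0.0008, 0.0008] 0.03
-> (0.517, 0.2514, 0.1164, 11) row [0.0709, -0.0021, 0.0008] 0.03
[-1.5594  0.0186  0.1926]
```

View pics/s9.png

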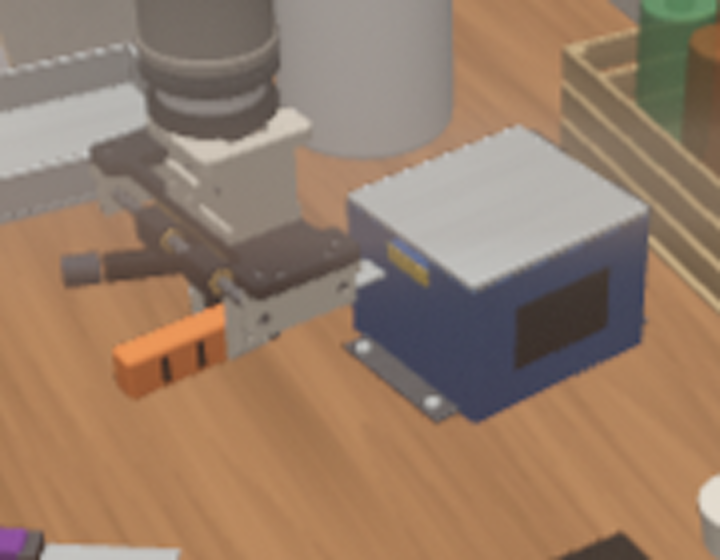

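View pics/t9.png

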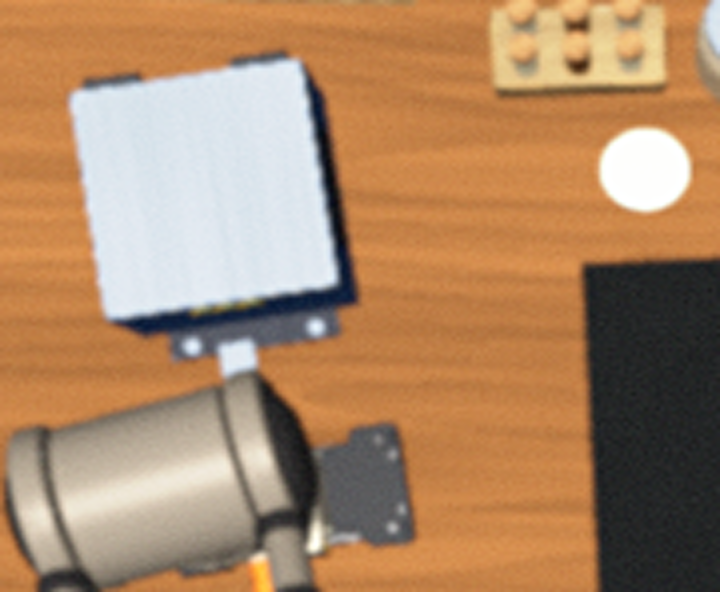

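```bash
python3 - <<'E'
from h import *
s=cam("side");c=cam("top")
def tri(a,b):
    o1,d1=ray(c,[a]);o2,d2=ray(s,[b]);A=np.stack([d1[0],-d2[0]],1);k=np.linalg.lstsq(A,o2-o1,rcond=None)[0]
    p,q=o1+k[0]*d1[0],o2+k[1]*d2[0]; return ((p+q)/2).round(4),round(np.linalg.norm(p-q)*1000,1)
print("corner -y",tri((150+253/4-.4,130+341/3.7-.4),(190+385/4-.4,120+273/4-.4)))
T=np.array([.4476,.2371]);d=np.array([np.cos(.1926),np.sin(.1926)]);n=np.array([-d[1],d[0]])
print("pred tip",T+.1123*d,"corner -y",T+.1123*d-.01*n)
m=mask(s,(0,0,140),(180,60,255)); 
cv2.imwrite("pics/s10.png",cv2.resize(s["bgr"][165:205,265:325],None,fx=12,fy=12,interpolation=cv2.INTER_CUBIC))
# predicted points in side view for the notch
nt=np.array([.583,.2642,.102]); w=np.array([-np.sin(.192),np.cos(.192),0])
print("notch proj side",proj(s,[nt,nt+.022*w+[0,0,.004],nt-.022*w+[0,0,.004],nt+.022*w-[0,0,.004],nt-.022*w-[0,0,.004]]).round(1).tolist())
E
```

```text
corner -y (array([0.5598, 0.2484, 0.1018]), np.float64(0.3))
pred tip [0.55782356 0.25859551] corner -y [0.55973767 0.24878041]
notch proj side [[291.3, 182.5], [286.3, 177.6], [296.3, 184.9], [286.4, 180.1], [296.3, 187.5]]
```

View pics/s10.png

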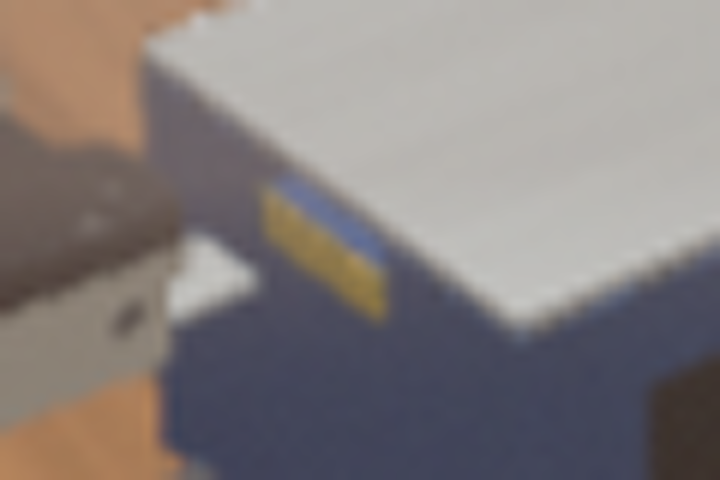

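The tip triangulates to z = 0.1018, within 1 mm of prediction, and it lines up with the slot, which is seen at about (292.5,183.2) in the side view. Inserting in two stages.

Emit:
send_rows --motion '[[[0.015,-0.0006,0.001,0],[0.028,-0.0008,0.001,0],[0.036,-0.0008,0.001,0],[0.036,-0.0008,0.001,0]]]'

```text
time: 9.8
tool_pos: [0.4845, 0.2436, 0.1166]
tool_rot: [-1.559, 0.016, 0.188]
contact_force: [0.2, -0.7, -1.2]
opening: 0.0215
```

Emit:
send_rows --motion '[[[0.012,-0.0004,0,0],[0.024,-0.0006,0,0],[0.036,-0.0007,0,0],[0.036,-0.0007,0,0]]]'

```text
time: 10.2
tool_pos: [0.5205, 0.2501, 0.1166]
tool_rot: [-1.559, 0.016, 0.188]
contact_force: [0.6, -1.1, -1.7]
opening: 0.0217
```

```bash
python3 - <<'E'
from h import *
plan((.517,.2514,.1164,11))
s=cam("side");c=cam("top")
cv2.imwrite("pics/s11.png",cv2.resize(s["bgr"][120:240,220:370],None,fx=5,fy=5,interpolation=cv2.INTER_CUBIC))
E
```

```text
t 10.2 pos [0.5205 0.2501 0.1166] yaw 10.76 F [ 0.6 -1.1 -1.7] open 0.0217
-> (0.517, 0.2514, 0.1164, 11) row [-0.0032, 0.0002, 0.002] -0.24
```

View pics/s11.png

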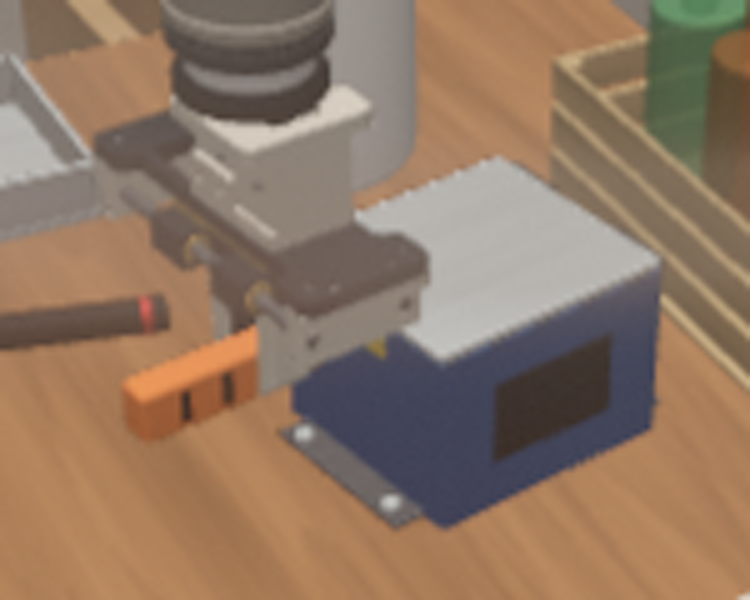

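The blade is about 48 mm in with no resistance. Now I'll lift it in small steps.

Emit:
send_rows --motion '[[[0,-0.003,0,0],[0,-0.006,0,0],[0,-0.009,0,0],[0,-0.012,0,0],[0,-0.015,0,0],[0,-0.015,0,0]]]'

```text
time: 10.9
tool_pos: [0.519, 0.2498, 0.1313]
tool_rot: [-1.559, 0.019, 0.188]
contact_force: [1.4, 1.2, -11.3]
opening: 0.0218
```

```bash
python3 - <<'E'
from h import *
plan((.517,.2514,.1164,11))
s=cam("side");c=cam("top")
cv2.imwrite("pics/s12.png",cv2.resize(s["bgr"][120:240,220:370],None,fx=5,fy=5,interpolation=cv2.INTER_CUBIC))
E
```

```text
t 10.9 pos [0.519  0.2498 0.1313] yaw 10.79 F [  1.4   1.2 -11.3] open 0.0218
-> (0.517, 0.2514, 0.1164, 11) row [-0.0014, 0.0149, 0.0018] -0.21
```

View pics/s12.png

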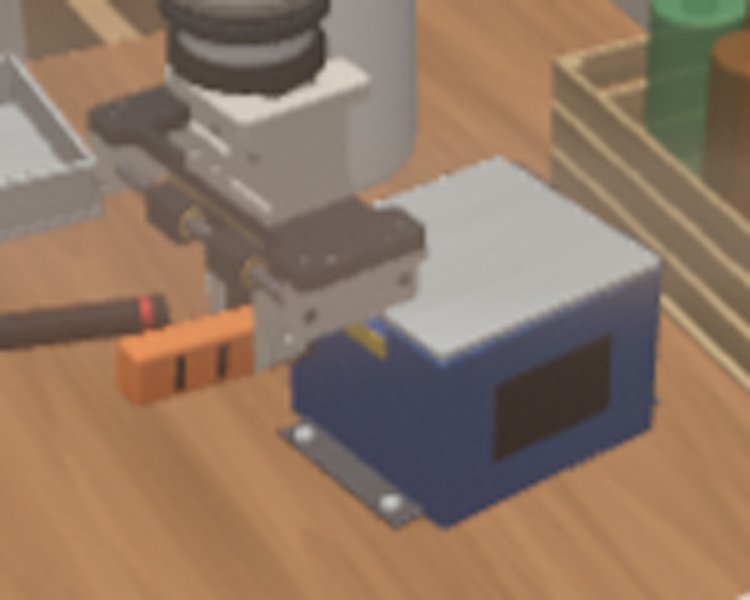

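The blade pitched tip-down in the grip and the catch held at about 11 N. So I'll lever against the fulcrum instead: a lighter grip as a pivot, and push the handle down.

Emit:
send_rows --motion '[[[0,0.006,0,0],[0,0.012,0,0],[0,0.018,0,0],[0,0.022,0,0],[0,0.026,0,0],[0,0.029,0,0],[0,0.032,0,0],[0,0.032,0,0]]]' --gripper 0 --grip_force 30

```text
time: 11.8
tool_pos: [0.5195, 0.2504, 0.101]
tool_rot: [-1.559, 0.015, 0.188]
contact_force: [-2.2, -0.7, 13.4]
opening: 0.0216
```

```bash
python3 - <<'E'
from h import *
plan((.517,.2514,.1164,11))
s=cam("side")
cv2.imwrite("pics/s13.png",cv2.resize(s["bgr"][120:240,220:370],None,fx=5,fy=5,interpolation=cv2.INTER_CUBIC))
E
```

```text
t 11.8 pos [0.5195 0.2504 0.101 ] yaw 10.79 F [-2.2 -0.7 13.4] open 0.0216
-> (0.517, 0.2514, 0.1164, 11) row [-0.0025, -0.0154, 0.0016] -0.21
```

View pics/s13.png

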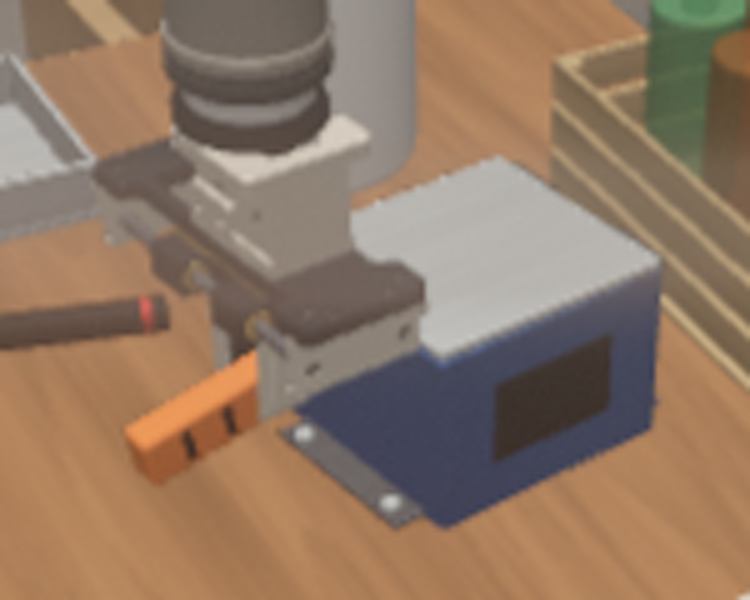

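The handle now slopes tip-up and the lid edge is starting to lift. I'll continue down.

Emit:
send_rows --motion '[[[0,0.003,0,0],[0,0.006,0,0],[0,0.009,0,0],[0,0.011,0,0],[0,0.011,0,0]]]'

```text
time: 12.35
tool_pos: [0.5209, 0.2509, 0.0909]
tool_rot: [-1.558, 0.011, 0.188]
contact_force: [2.4, 0.7, 5.2]
opening: 0.022
```

```bash
python3 - <<'E'
from h import *
plan((.517,.2514,.1164,11))
s=cam("side")
cv2.imwrite("pics/s14.png",cv2.resize(s["bgr"][120:240,220:370],None,fx=5,fy=5,interpolation=cv2.INTER_CUBIC))
E
```

```text
t 12.35 pos [0.5209 0.2509 0.0909] yaw 10.78 F [2.4 0.7 5.2] open 0.022
-> (0.517, 0.2514, 0.1164, 11) row [-0.004, -0.0254, 0.0016] -0.22
```

View pics/s14.png

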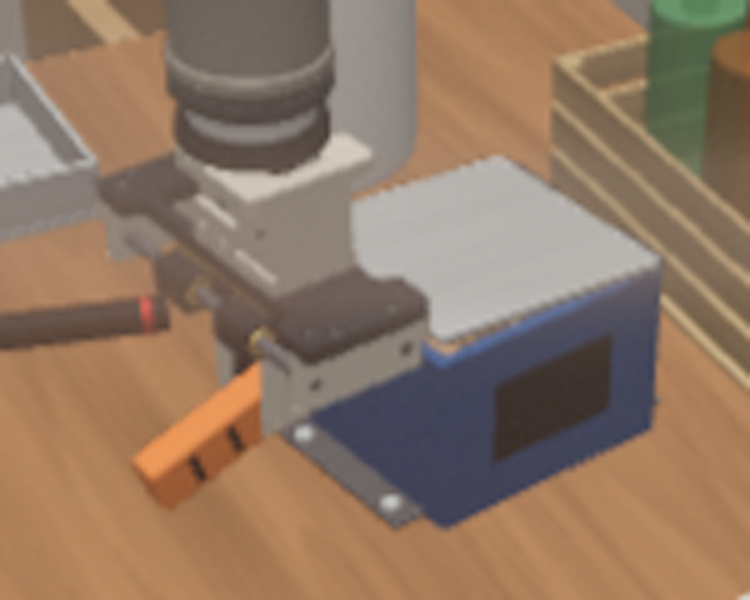

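The catch let go: there is a gap with corks visible and the force dropped to 5 N. Firm grip now, and lift.

Emit:
send_rows --motion '[[[0,0,0,0],[0,0,0,0],[0,-0.005,0,0],[0,-0.01,0,0],[0,-0.015,0,0],[0,-0.02,0,0],[0,-0.025,0,0],[0,-0.025,0,0]]]' --gripper 0 --grip_force 58

```text
time: 13.2
tool_pos: [0.5214, 0.2507, 0.1167]
tool_rot: [-1.558, 0.01, 0.188]
contact_force: [0.1, -0.1, -1.7]
opening: 0.0216
```

```bash
python3 - <<'E'
from h import *
plan((.517,.2514,.1164,11))
s=cam("side")
cv2.imwrite("pics/s15.png",cv2.resize(s["bgr"][120:240,220:370],None,fx=5,fy=5,interpolation=cv2.INTER_CUBIC))
E
```

```text
t 13.2 pos [0.5214 0.2507 0.1167] yaw 10.78 F [ 0.1 -0.1 -1.7] open 0.0216
-> (0.517, 0.2514, 0.1164, 11) row [-0.0042, 0.0004, 0.0016] -0.22
```

View pics/s15.png

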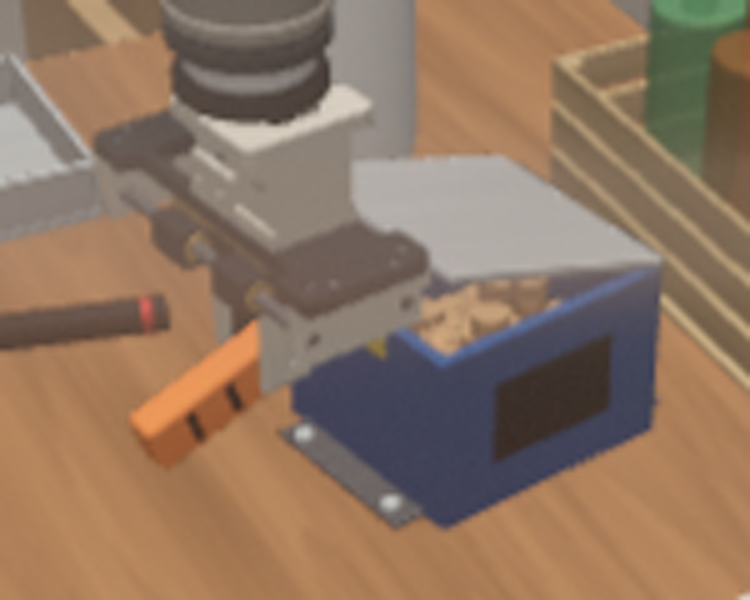

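The lid is at about 0.35 rad, held up by the blade. I'll continue the arc.

Emit:
send_rows --motion '[[[0,-0.008,0,0],[0,-0.016,0,0],[0.004,-0.025,0,0],[0.009,-0.033,0,0],[0.015,-0.041,0,0],[0.022,-0.049,0,0],[0.03,-0.056,0,0],[0.03,-0.056,0,0]]]'

```text
time: 14.05
tool_pos: [0.5535, 0.256, 0.1737]
tool_rot: [-1.558, 0.006, 0.188]
contact_force: [-0.4, -0.9, -0.7]
opening: 0.0216
```

Emit:
send_rows --motion '[[[0.008,-0.005,0,0],[0.016,-0.01,0,0],[0.025,-0.015,0,0],[0.034,-0.018,0,0],[0.042,-0.021,0,0],[0.05,-0.023,0,0],[0.058,-0.025,0,0],[0.058,-0.025,0,0]]]'

```text
time: 14.85
tool_pos: [0.6116, 0.2666, 0.1983]
tool_rot: [-1.558, 0.005, 0.188]
contact_force: [0.3, 0.2, -0.3]
opening: 0.0218
```

```bash
python3 - <<'E'
from h import *
plan((.629,.272,.195,11))
s=cam("side");c=cam("top")
cv2.imwrite("pics/s16.png",cv2.resize(s["bgr"][80:240,210:390],None,fx=4,fy=3.75,interpolation=cv2.INTER_CUBIC))
cv2.imwrite("pics/t16.png",cv2.resize(c["bgr"][120:280,140:300],None,fx=3.7,fy=3.7,interpolation=cv2.INTER_CUBIC))
E
```

```text
t 14.85 pos [0.6116 0.2666 0.1983] yaw 10.75 F [ 0.3  0.2 -0.3] open 0.0218
-> (0.629, 0.272, 0.195, 11) row [0.0181, 0.0033, 0.002] -0.25
```

View pics/s16.png

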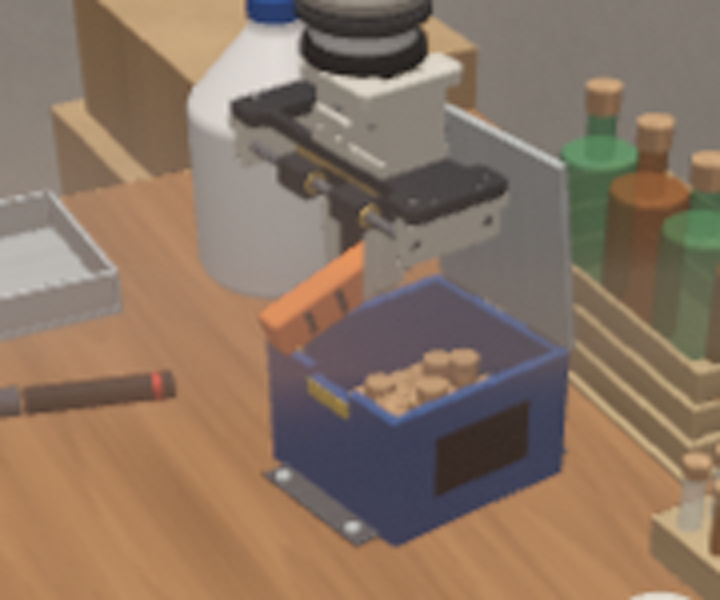

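View pics/t16.png

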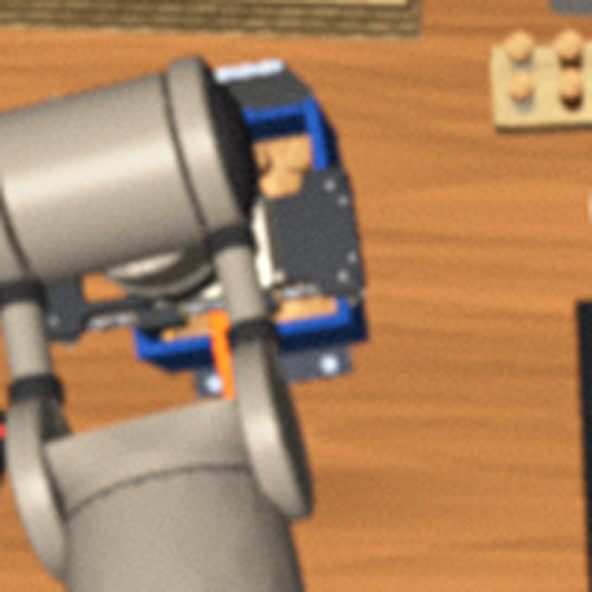

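The lid is near upright. One more push of about 18 mm.

Emit:
send_rows --motion '[[[0.006,0,0,0],[0.012,0,0,0],[0.018,0,0,0],[0.018,0,0,0],[0.018,0,0,0]]]'

```text
time: 15.45
tool_pos: [0.6286, 0.2698, 0.1978]
tool_rot: [-1.558, 0.006, 0.188]
contact_force: [-0.4, -0.6, -1.5]
opening: 0.0217
```

Emit:
send_rows --motion '[[[-0.02,-0.005,0,0],[-0.06,-0.01,0,0],[-0.1,-0.02,0,0],[-0.14,-0.02,0,0],[-0.15,-0.02,0,0],[-0.15,-0.02,0,0]]]'

```text
time: 16.05
tool_pos: [0.4805, 0.2416, 0.2195]
tool_rot: [-1.558, 0.005, 0.188]
contact_force: [0.8, 0.3, -0.3]
opening: 0.0218
```

```bash
python3 - <<'E'
from h import *
plan((.629,.272,.195,11))
s=cam("side");c=cam("top")
cv2.imwrite("pics/s17.png",cv2.resize(s["bgr"][80:240,180:390],None,fx=3.5,fy=3.5,interpolation=cv2.INTER_CUBIC))
cv2.imwrite("pics/t17.png",cv2.resize(c["bgr"][120:280,140:300],None,fx=3.7,fy=3.7,interpolation=cv2.INTER_CUBIC))
E
```

```text
t 16.05 pos [0.4805 0.2416 0.2195] yaw 10.78 F [ 0.8  0.3 -0.3] open 0.0218
-> (0.629, 0.272, 0.195, 11) row [0.1517, 0.0237, 0.0018] -0.22
```

View pics/s17.png

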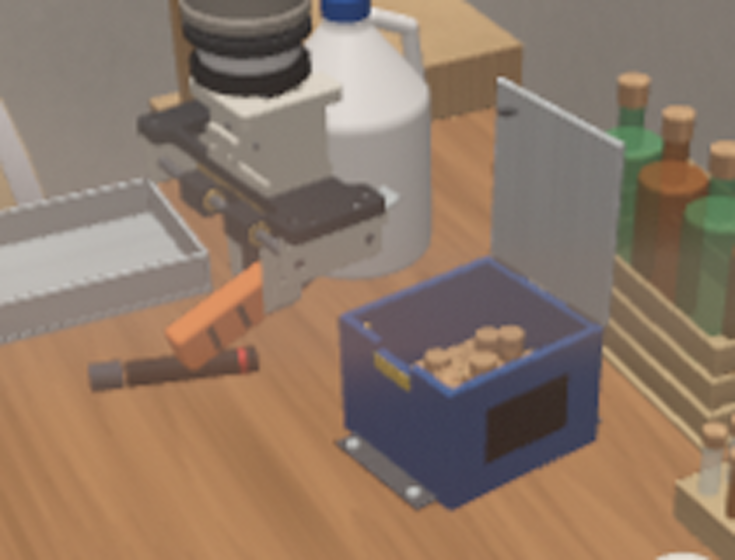

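View pics/t17.png

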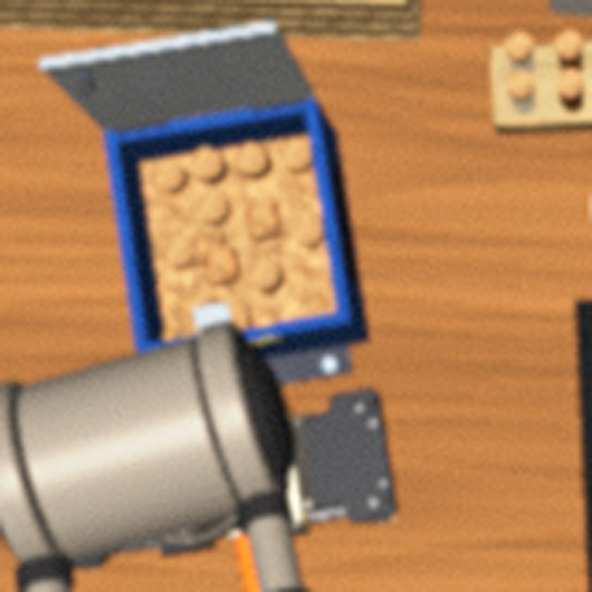

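The lid stands open on its own. I'll check its angle by triangulation, measure the blade's tilt, and plan the laying-down.

```bash
python3 - <<'E'
from h import *
s=cam("side");c=cam("top")
def tri(a,b):
    o1,d1=ray(c,[a]);o2,d2=ray(s,[b]);A=np.stack([d1[0],-d2[0]],1);k=np.linalg.lstsq(A,o2-o1,rcond=None)[0]
    p,q=o1+k[0]*d1[0],o2+k[1]*d2[0]; return (p+q)/2,round(np.linalg.norm(p-q)*1000,1)
d=np.array([np.cos(.192),np.sin(.192)]); H=np.array([.6566,.2785])+.075*d
for a,b in (((140+42/3.7,120+65/3.7),(180+497/3.5,80+78/3.5)),((140+278/3.7,120+28/3.7),(180+622/3.5,80+145/3.5))):
    p,e=tri(a,b); u=(p[:2]-H)@d; print(p.round(4),e,"fwd",round(u,4),"up",round(p[2]-.106,4),"ang",round(np.arctan2(p[2]-.106,-u),3))
plan((.4785,-.0203,.16,5),(.4785,-.0203,.10,5))
E
```

```text
[0.7238 0.3626 0.255 ] 0.5 fwd 0.007 up 0.149 ang 1.618
[0.7507 0.2254 0.2551] 2.0 fwd 0.0072 up 0.1491 ang 1.619
t 16.25 pos [0.4827 0.2417 0.2185] yaw 10.73 F [-1.   0.5 -1.1] open 0.0218
-> (0.4785, -0.0203, 0.16, 5) row [-0.0527, 0.0555, -0.2574] 5.73
-> (0.4785, -0.0203, 0.1, 5) row [-0.0524, 0.1155, -0.2582] 5.73
```

The lid measures about 1.6 rad. Moving the blade over the mat.

Emit:
send_rows --motion '[[[-0.01,0.005,-0.04,1],[-0.02,0.015,-0.085,2],[-0.03,0.025,-0.13,3],[-0.04,0.035,-0.175,4],[-0.05,0.045,-0.22,5],[-0.053,0.055,-0.25,5.7],[-0.053,0.055,-0.257,5.7],[-0.053,0.055,-0.257,5.7]]]'

```text
time: 17.05
tool_pos: [0.479, -0.0211, 0.1601]
tool_rot: [-1.558, 0.007, 0.085]
contact_force: [-0.2, 0.4, -2.0]
opening: 0.0215
```

```bash
python3 - <<'E'
from h import *
plan((.4785,-.0203,.10,5),(.4785,-.0203,.0335,5))
s=cam("side")
cv2.imwrite("pics/s18.png",cv2.resize(s["bgr"][160:340,230:430],None,fx=3.5,fy=3.3,interpolation=cv2.INTER_CUBIC))
E
```

```text
t 17.05 pos [ 0.479  -0.0211  0.1601] yaw 4.89 F [-0.2  0.4 -2. ] open 0.0215
-> (0.4785, -0.0203, 0.1, 5) row [-0.0, 0.0602, 0.0001] -0.11
-> (0.4785, -0.0203, 0.0335, 5) row [0.0004, 0.1266, -0.0007] -0.11
```

View pics/s18.png

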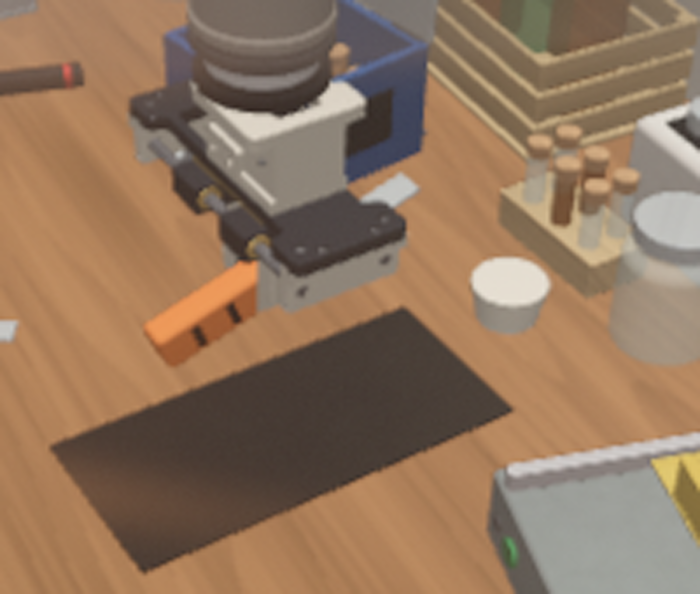

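Emit:
send_rows --motion '[[[0,0.04,0,0],[0,0.075,0,0],[0,0.093,0,0],[0,0.093,0,0]]]'

```text
time: 17.5
tool_pos: [0.477, -0.0172, 0.0655]
tool_rot: [-1.557, 0.011, 0.089]
contact_force: [0.2, 0.6, -1.6]
opening: 0.0217
```

Emit:
send_rows --motion '[[[0,0,0,0],[0,0.005,0,0],[0,0.01,0,0],[0,0.015,0,0],[0,0.02,0,0],[0,0.026,0,0],[0,0.032,0,0],[0,0.032,0,0]]]' --gripper 0 --grip_force 8

```text
time: 18.3
tool_pos: [0.4759, -0.0167, 0.0326]
tool_rot: [-1.556, 0.013, 0.089]
contact_force: [0.0, 0.3, -0.9]
opening: 0.0222
```

```bash
python3 - <<'E'
from h import *
plan((.4785,-.0203,.0335,5))
s=cam("side")
cv2.imwrite("pics/s19.png",cv2.resize(s["bgr"][160:340,230:430],None,fx=3.5,fy=3.3,interpolation=cv2.INTER_CUBIC))
E
```

```text
t 18.3 pos [ 0.4759 -0.0167  0.0326] yaw 5.08 F [ 0.   0.3 -0.9] open 0.0222
-> (0.4785, -0.0203, 0.0335, 5) row [0.0023, -0.001, -0.0038] 0.08
```

View pics/s19.png

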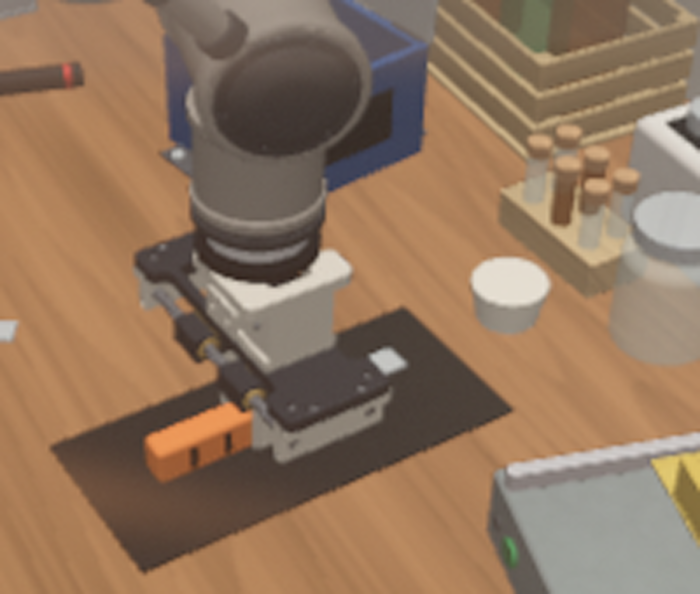

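The blade lies flat on the mat. Releasing and withdrawing.

Emit:
send_rows --motion '[[[0,0,0,0],[0,0,0,0],[0,0,0,0],[0,0,0,0],[0,0,0,0],[0,0,0,0],[0,0,0,0],[0,0,0,0]]]' --gripper 0.7

```text
time: 19.15
tool_pos: [0.4759, -0.0167, 0.0329]
tool_rot: [-1.556, 0.013, 0.089]
contact_force: [-0.5, -0.1, 0.1]
opening: 0.064
```

Emit:
send_rows --motion '[[[0,-0.02,0,0],[0,-0.06,0,0],[0,-0.1,0,0],[0,-0.15,0,0],[-0.03,-0.19,0,0],[-0.06,-0.2,0,0],[-0.06,-0.2,0,0]]]'

```text
time: 19.85
tool_pos: [0.417, -0.0247, 0.2355]
tool_rot: [-1.557, 0.01, 0.088]
contact_force: [-0.1, -0.1, -0.2]
opening: 0.0641
```

Emit:
send_rows --motion '[[[0,0,0.04,0],[0,0,0.08,0],[0,0,0.12,0],[0,0,0.16,0],[0,0,0.2,0],[0,0,0.24,0],[0,0,0.24,0],[0,0,0.24,0]]]'

```text
time: 20.65
tool_pos: [0.3957, 0.215, 0.238]
tool_rot: [-1.558, 0.011, 0.091]
contact_force: [0.4, -0.7, -0.0]
opening: 0.0647
```

```bash
python3 - <<'E'
from h import *
plan((.4785,-.0203,.0335,5))
c=cam("top");s=cam("side")
cv2.imwrite("pics/t20.png",c["bgr"]);cv2.imwrite("pics/s20.png",s["bgr"])
hs=c["hsv"]; roi=np.zeros(hs.shape[:2],np.uint8); roi[190:320,285:360]=255
mm=((hs[...,2]<70)&(roi>0)); hull=cv2.convexHull(np.vstack(blobs(mm,200)))
inner=cv2.erode(cv2.fillPoly(np.zeros(hs.shape[:2],np.uint8),[hull],1),np.ones((3,3)))
print("mat",cv2.minAreaRect((onz(c,hull[:,0,:],.004)[:,:2]*1000).astype(np.float32)))
for k in blobs((hs[...,2]>90)&(inner>0),20): print("op",rectz(c,k,.02))
for k in blobs(mask(s,(20,110,100),(35,255,255)),300): print("guard",rectz(s,k,.066))
E
```

```text
t 20.65 pos [0.3957 0.215  0.238 ] yaw 5.2 F [ 0.4 -0.7 -0. ] open 0.0647
-> (0.4785, -0.0203, 0.0335, 5) row [0.0635, 0.2006, -0.2445] 0.2
mat ((495.85369873046875, -18.559669494628906), (274.3697204589844, 124.65072631835938), 4.43280029296875)
op ((494.06011962890625, -14.000423431396484), (193.82595825195312, 27.093605041503906), 5.100378036499023)
guard ((690.3726806640625, -265.68048095703125), (108.1428451538086, 110.45591735839844), 76.33821868896484)
```

View pics/t20.png

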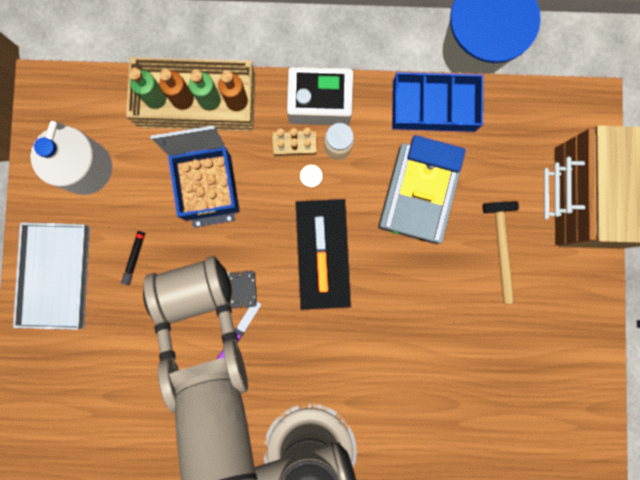

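View pics/s20.png

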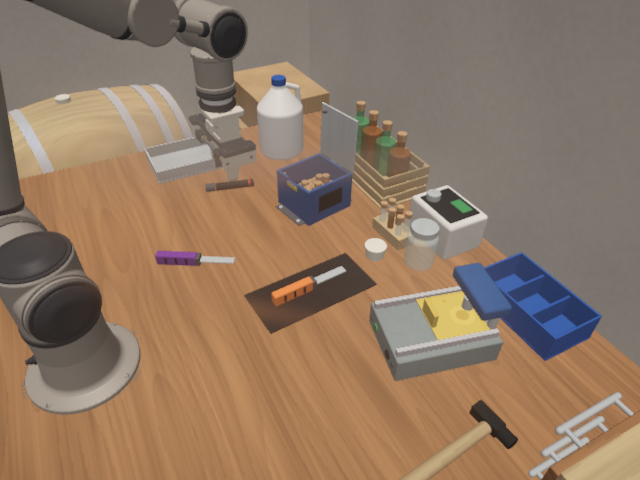

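The final views show the lid upright, the guard shut, the opener flat on the mat at (323,254) and the bystanders at the same pixels as before. Handing in.

```bash
python3 -c "
from cell import hand_in
print(hand_in())"
```

```text
the job is handed in; nothing more can be done
None
```

I finished all three parts of the job and handed it in. The robot clock read about 20.7 s, and no verdict was reported.

- **Guard:** I pushed it by its tab with the closed fingers until it hit a hard stop at about 24 N. It had moved about 55 mm, and it measured the same place in the final picture, so the catch is holding. I judged the latch from pictures and force, not from the joint value.
- **Lid:** A straight lift with the blade did not work; the blade pitched down in the grip at about 11 N and the catch held. I then levered the handle down against the notch edge with a lighter grip, and the catch let go. I swung the lid up with the blade. Standing by itself, it measured about 1.6 rad (1.4 needed), and it still stood upright in the last pictures.
- **Pry blade:** It lies flat on the mat, with its middle about 5 mm from the mat's centre and turned within about 1° of the mat's length. The handle and tip come out well inside the limits.
- **Rest of the bench:** The jar, rack, bung, torch, mallet and purple look-alike appear where they started. I checked those by eye and did not measure them. The gripper is clear of everything, with no contact force showing.

No final check failed. The hopper's two camera views differed by about 3 mm sideways, and the blade still went into the notch without resistance.

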